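# Set the slicing stop without slack and butt the cheese against it

### The job

The screw-driven stop on the cheese slicing board stands too far forward; using its black knob, wind it back to at least 5 mm past the red tab and then forward again until its pointer is level with the tab's edge, so that the screw's slack is taken up behind it, and let go of the knob. Then slide the cheese along the board squarely against the stop, press it there with about 10 N (never 20 N) for half a second so that it proves the setting, and leave it touching with the stop still on the tab. Never push the stop with the gripper, and do not disturb the jars and bottles around.

Things in the scene. Friction and masses are not known exactly. Their poses are not given: they have to be found in the camera images.
- board: Fixed pale wooden slicing board, 340 mm long (its y) x 160 mm (its x) x 20 mm high; origin under its centre, x away from the robot, y along its length to the left. A grey gear housing (64 x 60 mm, top 60 mm above the table) stands at its +y end and a leadscrew runs from it to the stop.
- stop: Steel stop plate sliding along the board's y (30 mm of travel), 96 mm wide (x), 8 mm thick, from 21 to 66 mm above the table, flat face to board -y, brass nut block behind it. In the screw's slack it gives way when pushed with more than about 3 N; with the slack taken up behind it (last moved forward by the knob) it holds against more than 20 N from the cheese side.
- stop_face (a point): Middle of the stop plate's front face, 43 mm above the table; axes as the board's.
- stop_pointer (a point): Tip of the stop's brass pointer at the robot's side of the plate, in the plane of the stop's face, 25 mm above the table; axes as the board's.
- tab_edge (a point): Forward (board -y) edge of the red tab (14 mm) on the aluminium rule at the robot's side of the board: the required setting; axes as the board's. The setting is right when stop_pointer and tab_edge have the same board y. At the start the pointer is 6 to 16 mm forward (board -y) of it.
- knob: Black knob on top of the gear housing, turning about a vertical axis with about 0.2 N m of friction: a disc of radius 24 mm and 8 mm high, on it a grip bar 46 mm long, 14 mm wide and 34 mm high. Origin at the underside of the disc, 62 mm above the table; x along the bar.
- knob_grip (a point): Point on the knob's axis in its bar, 93 mm above the table, 11 mm below the bar's top; x along the bar, y across its width. Counter-clockwise from above draws the stop back (board +y, off the cheese), clockwise drives it forward (board -y), 10 mm a radian; but 7 mm (0.7 rad) of slack, state unknown at the start, must be turned through before the stop follows a new direction.
- cheese: Loose block of hard cheese in red wax with pale yellow ends, 50 mm (x) x 80 mm (y, along the board) x 45 mm high, about 0.2 kg, lying on the board, 20 mm above the table; origin in the middle of its underside. Borne down on while it is slid, it drags on the board, and the wrist feels that drag too.
- cheese_mid (a point): Centre of the cheese block, 22.5 mm above the board.
- cheese_end (a point): Centre of the cheese's end face that looks to the stop (its +y end).
- jam_jar: Bystander: jam jar with a yellow lid, 60 mm across, 85 mm high, origin under its centre.
- sauce: Bystander: sauce bottle with a brown cap, 42 x 55 x 141 mm, origin under its centre.
- shaker: Bystander: shaker with a grey cap, 44 mm across, 90 mm high, origin under its centre.
Mind the look-alikes: they are no part of the job. There is more than one size of the cheese; the one meant has the size given above.

How it is judged:
By the outcome, as a careful person would: the job done as asked, in the order asked, and still so for the second after the job is handed in, with the robot touching nothing.
It also fails if it takes over 72 s, if anything falls off the work surface, if the arm or the gripper's body presses on something with over 40 N, if the wrist force passes 120 N, or if a joint passes its speed limit or range.

### The arm

A 6-joint arm with a two-finger parallel gripper is mounted at the origin on the work surface; the furniture and walls round the work are solid. World frame = base frame: x ahead of the robot, y to its left, z up, the work surface at z = 0. Lengths are in m, angles in degrees, forces in N, time in s.
With the tool pointing down it reaches from about 0.325 to 0.85 m from the base axis. Payload 15.5 kg.
Tool frame: the origin (TCP) lies midway between the tips of the shut fingers; the grasp point (between the pads) lies 19 mm behind it; y points along the fingers, x is the direction in which the jaws open and shut, and the axes are right-handed (so a half turn about y gives the same grasp; the last joint's range is limited). The gripper opens to 91 mm and grips with 3 to 60 N. Pads are 32 mm wide; open, the fingers measure 118 mm over their backs; the gripper's body (76 mm by 178 mm) begins 60 mm behind the grasp point.
Start: joints at [71.133, 28.281, 77.091, -0, 74.628, -5.472], TCP at [0.145, 0.608, 0.188] pointing down, gripper open.
Joint ranges: [-166.48, 166.48], [-47.26, 123.95], [12.59, 153.08], [-70.14, 250.14], [6.76, 159.57], [-176.63, 176.63]. Speed limits (degrees/s): [108.29, 108.29, 147.25, 172.46, 172.46, 172.46].

### API

Orientations are given as a 3x3 rotation matrix whose columns are the frame's x, y, z axes.
In Python, from bench import ctrl gives the robot as it stands. The module is installed in compiled form; this text tells all that it offers. Calls block until the motion is done:
- ctrl.goto(position, orientation): joint-space move of the TCP to a pose.
- ctrl.move_l(position, vel=0.15, ori=None, contact_N=None): straight line of the TCP; ori=None keeps the orientation; vel is the mean speed in m/s. With contact_N (N) it stops when the force on the tool has changed by that much, and returns True; else False.
- ctrl.movej(angles): joint-space move.
- ctrl.command_gripper(opening): opening from 0.0 (shut) to 1.0 (fully open); the grip force is fixed at half the most; returns when the fingers have stopped.
- ctrl.sleep(seconds).
- ctrl.ik(position, orientation): joint angles nearest the present ones, or None.
- ctrl.read_camera(name): name is "scene" or "top" or "wrist"; returns the picture (400x640x3 uint8, blue, green, red); there is no depth.
- ctrl.camera_params(name): a dict with "fx", "fy", "cx", "cy" (pixels), "D" ([k1, k2, p1, p2, k3] as OpenCV has them; the pictures are not rectified), "pose" (4x4, takes a point from camera to world coordinates); the wrist camera has in their place "T_tool_cam" (4x4, takes a point from camera to tool coordinates, whose origin is the TCP and whose axes are the tool frame's). Camera axes: x right, y up, looking along -z (the intrinsics and any distortion apply to the point x, -y, -z); pixel columns grow to the right and rows downward; lengths in m; the calibration is good to about 2 mm. A picture is of the moment at which its call begins: read the wrist's pose just before it. camera_params takes no time and is no camera call.
A pose or a line that the arm cannot do raises ctrl.MotionError and nothing moves.
- ctrl.sign_off(): hands the job in, once; it reports no verdict.
Readings, each from a call of its own:
- ctrl.current_t(): time.
- ctrl.current_q(): joint angles.
- ctrl.current_dq(): joint speeds.
- ctrl.current_effort(): joint torques, N m.
- ctrl.current_tool_pos(): TCP position.
- ctrl.current_eef_rot(): TCP orientation.
- ctrl.current_contact_force(): force on the tool from outside, world axes, zero at the start.
- ctrl.current_wrist_torque(): the same for the moment, N m.
- ctrl.current_grip_width(): opening from 0.0 (shut) to 1.0 (fully open).
Only numpy, scipy, OpenCV 4.12 (cv2) and the standard library are available. Lean on these libraries where they do the work, as an engineer would, in place of code of your own. Each camera call takes 0.05 s, during which the arm holds its last target. There are 200 camera calls.

## Working session

There is one attempt and no reset: what is moved stays moved. The work goes in short steps, each a Python script; the robot and the scene stay as the last script left them, time stands still between calls to the robot, and variables do not carry over. Pictures are saved under pics/ and viewed, about 8 in all and at most 12, crops included, and the job is handed in when it is done.

```bash
mkdir -p pics
cat > h.py <<'E'
import numpy as np, cv2
from bench import ctrl
def snap(n,f):
    p=(np.array(ctrl.current_tool_pos()),np.array(ctrl.current_eef_rot()))
    im=ctrl.read_camera(n); cv2.imwrite('pics/'+f,im); return im,p
def pose(n,p=None):
    c=ctrl.camera_params(n)
    if n=='wrist':
        T=np.eye(4);T[:3,:3]=p[1];T[:3,3]=p[0];return c,T@np.array(c['T_tool_cam'])
    return c,np.array(c['pose'])
def px2w(n,uv,z,p=None):
    c,T=pose(n,p); K=np.array([[c['fx'],0,c['cx']],[0,c['fy'],c['cy']],[0,0,1.]])
    q=cv2.undistortPoints(np.array(uv,float).reshape(-1,1,2),K,np.array(c['D'],float))[:,0]
    d=np.c_[q[:,0],-q[:,1],-np.ones(len(q))]@T[:3,:3].T
    o=T[:3,3]; return o+d*((np.array(z)-o[2])/d[:,2])[:,None]
def w2px(n,X,p=None):
    c,T=pose(n,p); K=np.array([[c['fx'],0,c['cx']],[0,c['fy'],c['cy']],[0,0,1.]])
    X=(np.array(X,float).reshape(-1,3)-T[:3,3])@T[:3,:3]
    return cv2.projectPoints(X*[1,-1,-1],np.zeros(3),np.zeros(3),K,np.array(c['D'],float))[0][:,0]
E
python3 - <<'E'
from h import *
np.set_printoptions(precision=3,suppress=True)
for n in('scene','top'):
    snap(n,n+'0.png');c,T=pose(n);print(n,c['fx'],c['D'],T)
print(ctrl.camera_params('wrist'),ctrl.current_eef_rot(),ctrl.current_t())
E
```

```text
scene 439.20972709176664 [-0.001  0.     0.     0.     0.   ] [[ 0.892  0.235 -0.386  0.003]
 [-0.452  0.484 -0.749 -0.728]
 [ 0.01   0.843  0.538  0.711]
 [ 0.     0.     0.     1.   ]]
top 361.1179455644508 [-0.08  0.    0.    0.    0.  ] [[ 0.001  0.987 -0.161  0.305]
 [-0.999 -0.005 -0.038  0.136]
 [-0.038  0.161  0.986  0.96 ]
 [ 0.     0.     0.     1.   ]]
{'fx': 357.12799915403974, 'fy': 357.12799915403974, 'cx': 309.5405299135038, 'cy': 197.4309810582013, 'D': array([0.013, 0.   , 0.   , 0.   , 0.   ]), 'T_tool_cam': array([[ 1.   , -0.001,  0.   , -0.   ],
       [ 0.   ,  0.293, -0.956, -0.199],
       [ 0.001,  0.956,  0.293,  0.084],
       [ 0.   ,  0.   ,  0.   ,  1.   ]])} [[ 0.232 -0.    -0.973]
 [ 0.973 -0.001  0.232]
 [-0.001 -1.     0.   ]] 0.1
```

View pics/top0.png

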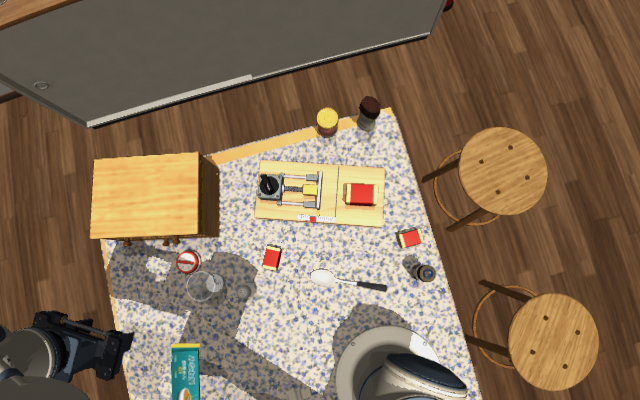

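View pics/scene0.png

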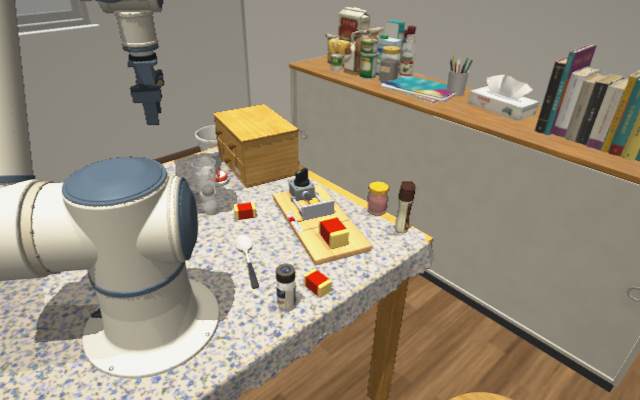

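The top view shows the board at about (258–385, 162–226), the knob at (269,186), the stop near x≈320, the cheese at (361,194), and the red tab at (313,219). Next I enlarge it.

Run:
```python
import cv2
im=cv2.imread('pics/top0.png')
cv2.imwrite('pics/top0c.png',cv2.resize(im[150:236,250:392],None,fx=5.6,fy=5.6,interpolation=cv2.INTER_CUBIC))
```

```text
(no output)
```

View pics/top0c.png

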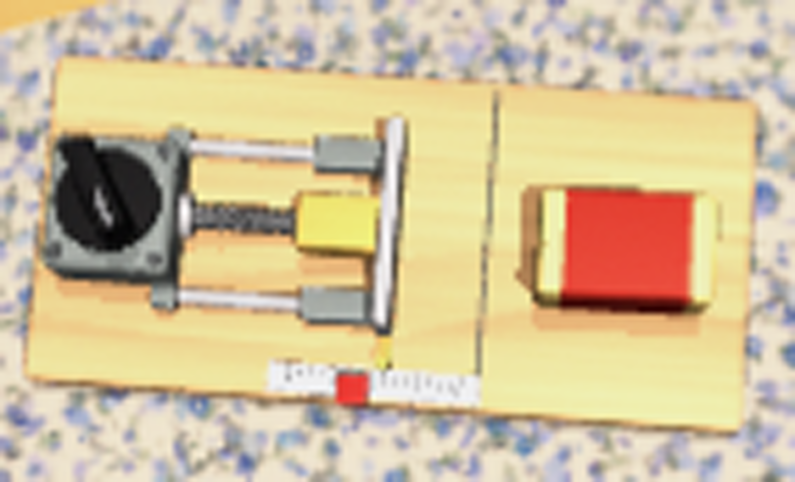

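Run:
```python
from h import *
np.set_printoptions(precision=4,suppress=True)
f=lambda L,z:px2w('top',np.array(L)/5.6+[250,150]-0.4,[z]*len(L))
B=f([(60,58),(755,100),(742,432),(27,380)],.02);print(B,B.mean(0),np.linalg.norm(B-np.roll(B,1,0),axis=1))
d=(B[0]+B[3]-B[1]-B[2]);yaw=np.degrees(np.arctan2(-d[0],d[1]));print('yaw',yaw)
print('knob',f([(109,198)],.066)); bt=f([(75,140),(125,235)],.104);print('bar',bt)
C=f([(543,187),(718,195),(708,308),(537,302)],.065);print(C,C.mean(0),np.linalg.norm(C-np.roll(C,1,0),axis=1))
d=(C[0]+C[3]-C[1]-C[2]);print('cyaw',np.degrees(np.arctan2(-d[0],d[1])))
print('tab R,L',f([(368,388),(336,388)],.022),'ptr',f([(384,360)],.025),'stop top',f([(402,118),(389,330)],.066))
o=B.mean(0);a=np.radians(yaw)
```

```text
[[0.5692 0.3354 0.02  ]
 [0.5453 0.0011 0.02  ]
 [0.387  0.0115 0.02  ]
 [0.4123 0.3467 0.02  ]] [0.4784 0.1737 0.02  ] [0.1573 0.3351 0.1587 0.3361]
yaw -4.209315433860279
knob [[0.4902 0.3011 0.066 ]]
bar [[0.5084 0.3098 0.104 ]
 [0.4659 0.2867 0.104 ]]
[[0.4941 0.1042 0.065 ]
 [0.4899 0.0255 0.065 ]
 [0.4385 0.0312 0.065 ]
 [0.4416 0.1074 0.065 ]] [0.466  0.0671 0.065 ] [0.0526 0.0788 0.0517 0.0763]
cyaw -2.6837261112078115
tab R,L [[0.4079 0.1852 0.022 ]
 [0.408  0.2002 0.022 ]] ptr [[0.4207 0.1776 0.025 ]] stop top [[0.5263 0.1678 0.066 ]
 [0.4291 0.1736 0.066 ]]
```

```bash
cat >> h.py <<'E'
def down(zyaw):  # tool pointing down, tool z axis at zyaw deg in world
    a=np.radians(zyaw); z=np.array([np.cos(a),np.sin(a),0]); y=np.array([0,0,-1.]); return np.c_[np.cross(y,z),y,z]
E
python3 - <<'E'
from h import *
np.set_printoptions(precision=4,suppress=True)
k=np.array([.4885,.300]);print('box',px2w('top',[(218,165),(200,155),(200,235)],[0,.15,.15]))
for z in(-151.5,28.5):
  for d in(0,60,120): print(z+d,ctrl.ik([*k,.074],down(z+d)))
p=np.array(ctrl.current_tool_pos());p[2]=.36
ctrl.move_l(p,vel=.25)
ctrl.goto([*k,.34],down(-151.5))
ctrl.move_l([*k,.16],vel=.2)
im,p=snap('wrist','w1.png');print(ctrl.current_t(),p[0],ctrl.current_q())
np.savez('w1.npz',a=p[0],b=p[1])
E
```

```text
box [[0.5619 0.4589 0.    ]
 [0.547  0.4537 0.15  ]
 [0.3573 0.4429 0.15  ]]
-151.5 [ 25.5875  31.8342  91.6851  -0.      56.4807 -92.9125]
-91.5 [  25.5875   31.8342   91.6851   -0.       56.4807 -152.9125]
-31.5 [ 25.5875  31.8342  91.6851  -0.      56.4807 147.0875]
28.5 [25.5875 31.8342 91.6851 -0.     56.4807 87.0875]
88.5 [25.5875 31.8342 91.6851 -0.     56.4807 27.0875]
148.5 [ 25.5875  31.8342  91.6851  -0.      56.4807 -32.9125]
3.7333 [0.489  0.3004 0.1609] [ 25.6001  25.6848  86.4812  -0.0007  67.721  -92.9067]
```

View pics/w1.png

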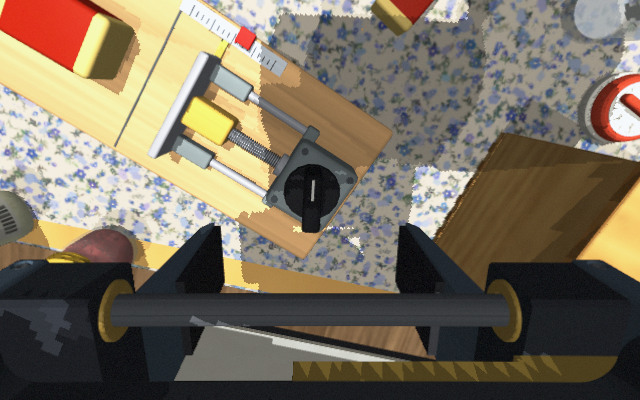

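The wrist view shows the knob bar near-vertical at (312,165–232), the pointer at about (222,46), and the red tab at (246,37). I enlarge it for precise readings.

Run:
```python
import cv2,numpy as np
im=cv2.imread('pics/w1.png')
A=cv2.resize(im[10:85,190:290],None,fx=6,fy=6,interpolation=cv2.INTER_CUBIC)
B=cv2.resize(im[140:240,265:365],None,fx=4.5,fy=4.5,interpolation=cv2.INTER_CUBIC)
B=cv2.convertScaleAbs(B,alpha=3) 
C=np.zeros((450,1050,3),np.uint8);C[:450,:600]=A;C[:,600:]=B
cv2.imwrite('pics/w1c.png',cv2.resize(C,(800,343)))
```

```text
(no output)
```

View pics/w1c.png

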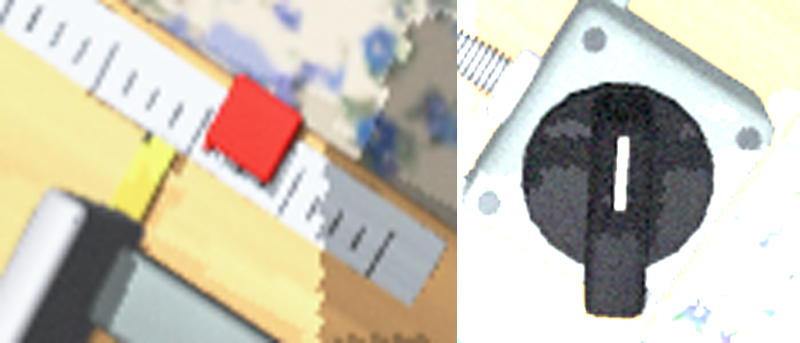

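Run:
```python
from h import *
np.set_printoptions(precision=4,suppress=True)
d=np.load('w1.npz');p=(d['a'],d['b'])
fa=lambda L,z:px2w('wrist',np.array(L)/4.571+[190,10]-.4,[z]*len(L),p)
fb=lambda L,z:px2w('wrist',(np.array(L)-[457.1,0])/3.429+[265,140]-.4,[z]*len(L),p)
a=np.radians(-4.2);o=np.array([.4784,.1737,0]);R=np.array([[np.cos(a),-np.sin(a),0],[np.sin(a),np.cos(a),0],[0,0,1]])
b=lambda X:(X-o)@R
for n,L,z in[('tab',[(240,75),(302,118),(262,185),(205,148)],.024),('ptr',[(148,142),(176,156),(118,205),(138,218)],.025),('plate top end: face, back',[(45,193),(83,205)],.066)]:
    print(n,b(fa(L,z))*1000)
k=fb([(618,176.5)],.070);w=fb([(623,138),(620,210)],.104);e=fb([(585,310),(645,310)],.104)
print('disc',k,'mark',w,w.mean(0),'ang',np.degrees(np.arctan2(*(w[0]-w[1])[[1,0]])),'board',b(k),'bar end',e,e.mean(0))
print('rule dir', np.degrees(np.arctan2(*(lambda q:(q[1]-q[0])[[1,0]])(fa([(108,3),(440,245)],.022)))))
```

```text
tab [[-80.432    6.4916  24.    ]
 [-80.3589  19.9049  24.    ]
 [-66.1343  19.368   24.    ]
 [-65.9158   7.1056  24.    ]]
ptr [[-61.0105  -2.1848  25.    ]
 [-61.7406   3.4106  25.    ]
 [-48.2065  -1.7075  25.    ]
 [-48.2407   2.5843  25.    ]]
plate top end: face, back [[-45.8716  -2.5057  66.    ]
 [-47.66     3.6717  66.    ]]
disc [[0.4875 0.3019 0.07  ]] mark [[0.4709 0.2939 0.104 ]
 [0.4855 0.3011 0.104 ]] [0.4782 0.2975 0.104 ] ang -153.59175809798313 board [[-0.0003  0.1285  0.07  ]] bar end [[0.5099 0.3055 0.104 ]
 [0.5034 0.3174 0.104 ]] [0.5067 0.3115 0.104 ]
rule dir 83.99494721587801
```

```bash
cat >> h.py <<'E'
K=np.array([.4870,.3016])
def turn(deg,step=20):  # + = CCW from above
    q=np.array(ctrl.current_q(),float); s=np.sign(deg); left=abs(deg)
    while left>1e-6:
        d=min(step,left); left-=d; q[5]-=s*d; ctrl.movej(q)
        f=np.array(ctrl.current_contact_force());m=np.array(ctrl.current_wrist_torque())
        print('q6 %.1f F %s M %s t %.1f'%(ctrl.current_q()[5],f.round(1),m.round(2),ctrl.current_t()))
        if abs(m[2])>0.8 or np.linalg.norm(f)>40: print('STOP');return False
    return True
E
python3 - <<'E'
from h import *
np.set_printoptions(precision=4,suppress=True)
ctrl.goto([*K,.15],down(26.5))
ctrl.move_l([*K,.075],vel=.1)
ctrl.command_gripper(0.0);print(ctrl.current_grip_width()*91,ctrl.current_contact_force(),ctrl.current_wrist_torque())
turn(125,25)
ctrl.command_gripper(.6)
ctrl.move_l([*K,.14],vel=.15)
ctrl.goto([*K+[-.04,-.05],.14],down(-120))
im,p=snap('wrist','w2.png');np.savez('w2.npz',a=p[0],b=p[1]);print(p[0],ctrl.current_t())
E
```

```text
13.133885279163101 [ 1.3705 -3.342  -0.2626] [-0.7202 -0.096  -0.1199]
q6 64.3 F [ 4.3 -7.  -0.1] M [-1.49 -0.79  0.17] t 9.1
q6 39.3 F [  8.7 -10.1  -2.3] M [-2.19 -1.62  0.15] t 9.6
q6 14.3 F [ 13.5 -10.8  -6.2] M [-2.24 -2.59  0.1 ] t 10.1
q6 -10.7 F [ 16.9  -9.5 -10.5] M [-1.87 -3.25  0.11] t 10.6
q6 -35.7 F [ 19.5  -4.7 -13.2] M [-1.05 -3.68  0.11] t 11.1
[0.4469 0.2516 0.1397] 14.0167
```

View pics/w2.png

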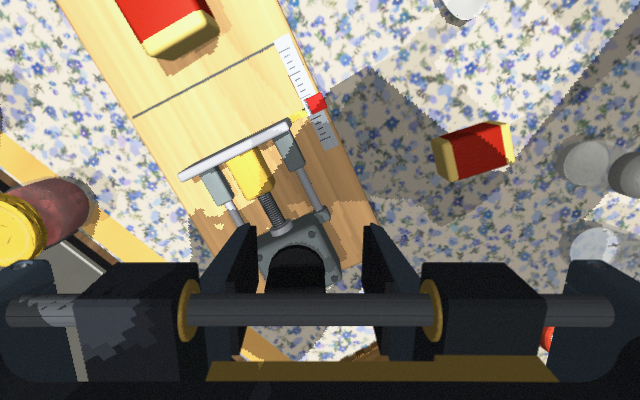

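The stop has moved back: the pointer is at about (303,117) and the tab at (317,103). I zoom in.

Run:
```python
import cv2,numpy as np
im=cv2.imread('pics/w2.png')
cv2.imwrite('pics/w2c.png',cv2.resize(im[75:150,265:345],None,fx=8,fy=8,interpolation=cv2.INTER_CUBIC))
```

```text
(no output)
```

View pics/w2c.png

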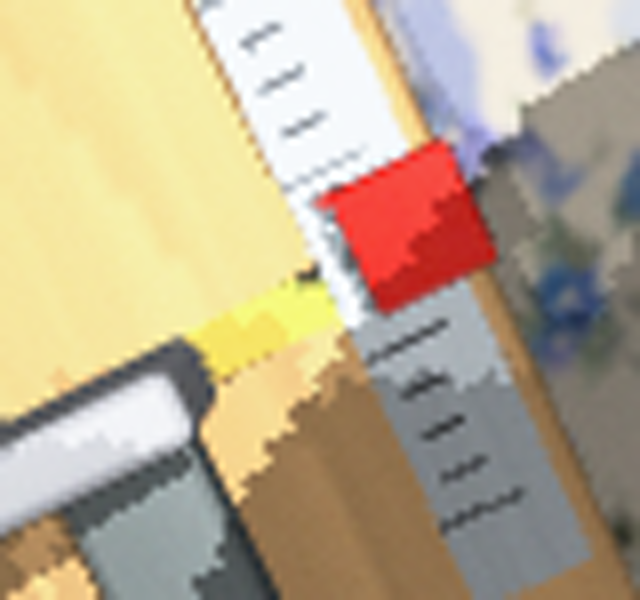

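```bash
cat >> h.py <<'E'
_a=np.radians(-4.2);BO=np.array([.4784,.1737,0]);BR=np.array([[np.cos(_a),-np.sin(_a),0],[np.sin(_a),np.cos(_a),0],[0,0,1]])
b=lambda X:(X-BO)@BR
E
python3 - <<'E'
from h import *
np.set_printoptions(precision=2,suppress=True)
d=np.load('w2.npz');p=(d['a'],d['b'])
f=lambda L,z:b(px2w('wrist',np.array(L)/8+[265,75]-.44,[z]*len(L),p))*1000
for z in (.022,.026): print('tab',z,f([(320,203),(440,143),(495,255),(383,312)],z))
print('ptr -y edge: root, tip; +y edge root, tip',f([(188,330),(315,268),(215,380),(340,325)],.025))
print('plate front top edge',f([(0,450),(150,378)],.066),'end back',f([(190,440)],.066),'face bottom-end dark',f([(180,338)],.066))
print('ticks',f([(262,30),(282,80),(303,127),(325,172),(408,340),(425,385),(443,430),(463,470)],.021)[:,1])
E
```

```text
tab 0.022 [[-65.99   7.35  22.  ]
 [-80.15   7.38  22.  ]
 [-80.53  20.36  22.  ]
 [-67.13  20.5   22.  ]]
tab 0.026 [[-66.09   7.27  26.  ]
 [-80.07   7.3   26.  ]
 [-80.45  20.11  26.  ]
 [-67.22  20.25  26.  ]]
ptr -y edge: root, tip; +y edge root, tip [[-47.57  12.91  25.  ]
 [-62.65  13.04  25.  ]
 [-47.82  18.86  25.  ]
 [-62.46  19.53  25.  ]]
plate front top edge [[-30.08  13.46  66.  ]
 [-45.84  13.68  66.  ]] end back [[-46.63  20.42  66.  ]] face bottom-end dark [[-50.02  11.64  66.  ]]
ticks [-11.05  -5.64  -0.41   4.74  24.41  29.55  34.78  39.67]
```

Run:
```python
from h import *
np.set_printoptions(precision=4,suppress=True)
ctrl.goto([*K,.14],down(151.5))
ctrl.move_l([*K,.075],vel=.1)
ctrl.command_gripper(0.0);print(ctrl.current_contact_force(),ctrl.current_wrist_torque(),ctrl.current_q()[5])
turn(20)
im=snap('top','t3.png')
turn(-63,21)
ctrl.command_gripper(.6)
ctrl.move_l([*K,.14],vel=.15)
q=ctrl.ik([*K,.14],down(-71.5));print(q)
ctrl.goto([*K,.14],down(-71.5))
ctrl.move_l([*K,.075],vel=.1)
im,p=snap('wrist','w3a.png')
ctrl.command_gripper(0.0);print(ctrl.current_contact_force(),ctrl.current_wrist_torque())
im,p=snap('wrist','w3.png');np.savez('w3.npz',a=p[0],b=p[1]);print(p[0],ctrl.current_q(),ctrl.current_t())
tip=w2px('wrist',[BO+BR@np.array([-.0625,.010,.025])],p)[0];print(tip)
x,y=int(tip[0]),int(tip[1])
cv2.imwrite('pics/w3c.png',np.hstack([cv2.resize(im,(400,250)),cv2.resize(im[max(0,y-31):y+31,max(0,x-50):x+50],(400,250),interpolation=cv2.INTER_CUBIC)]))
t=cv2.imread('pics/t3.png')
```

```text
[ 1.4011  8.0352 -2.441 ] [ 1.4009 -0.305   0.0134] -35.703836935289836
q6 -55.5 F [ 0.2 -2.2  0.5] M [-0.44  0.06  0.19] t 17.4
q6 -34.6 F [ 0.2  3.7 -1.8] M [ 0.62 -0.1  -0.16] t 18.0
q6 -13.6 F [ 2.9  5.4 -4.1] M [ 1.09 -0.3  -0.12] t 18.4
q6 7.4 F [ 5.2  8.2 -5.9] M [ 1.36 -0.68 -0.1 ] t 18.9
[  25.7978   27.015    87.968    -0.       65.017  -172.7022]
[ 8.3571  2.1369 -5.7542] [ 0.4312 -1.4029 -0.1178]
[0.4888 0.3022 0.0753] [  25.7864   31.7439   91.5972   -0.015    56.4627 -172.6982] 24.6083
[466.8602  84.2308]
```

View pics/w3c.png

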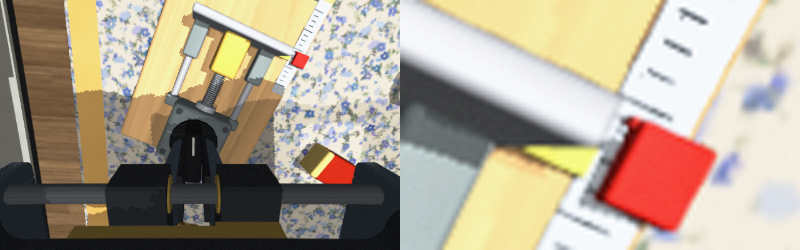

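Run:
```python
from h import *
np.set_printoptions(precision=2,suppress=True)
d=np.load('w3.npz');p=(d['a'],d['b'])
f=lambda L,z:b(px2w('wrist',(np.array(L)-[400,0])/[4,250/62]+[416,53]-.4,[z]*len(L),p))*1000
print('tab',f([(632,120),(716,153),(675,230),(598,195)],.025))
print('ptr tip -y,+y',f([(604,145),(583,177)],.025),'plate top front end',f([(628,88),(400,0)],.066))
```

```text
tab [[-65.99   7.28  25.  ]
 [-81.43   6.47  25.  ]
 [-81.6   19.72  25.  ]
 [-66.83  19.75  25.  ]]
ptr tip -y,+y [[-63.73  12.45  25.  ]
 [-63.08  18.2   25.  ]] plate top front end [[-47.28  11.27  66.  ]
 [-13.32  13.35  66.  ]]
```

Run:
```python
from h import *
np.set_printoptions(precision=4,suppress=True)
turn(-26,13)
im,p=snap('wrist','w4.png');np.savez('w4.npz',a=p[0],b=p[1])
tip=w2px('wrist',[BO+BR@np.array([-.066,.009,.025])],p)[0];print(tip)
x,y=int(tip[0]),int(tip[1])
cv2.imwrite('pics/w4c.png',cv2.resize(im[y-25:y+25,x-30:x+30],None,fx=11,fy=11,interpolation=cv2.INTER_CUBIC))
```

```text
q6 -159.9 F [ 2.1  0.7 -3.5] M [ 0.18 -0.22 -0.21] t 24.9
q6 -147.1 F [ 4.3  1.6 -3.8] M [ 0.26 -0.38 -0.16] t 25.3
[405.625   21.0941]Traceback (most recent call last):
  File "<stdin>", line 7, in <module>
cv2.error: OpenCV(4.12.0) /io/opencv/modules/imgproc/src/resize.cpp:4208: error: (-215:Assertion failed) !ssize.empty() in function 'resize'
```

Run:
```python
import cv2
im=cv2.imread('pics/w4.png')
cv2.imwrite('pics/w4c.png',cv2.resize(im[0:50,375:435],None,fx=11,fy=11,interpolation=cv2.INTER_CUBIC))
```

```text
(no output)
```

View pics/w4c.png

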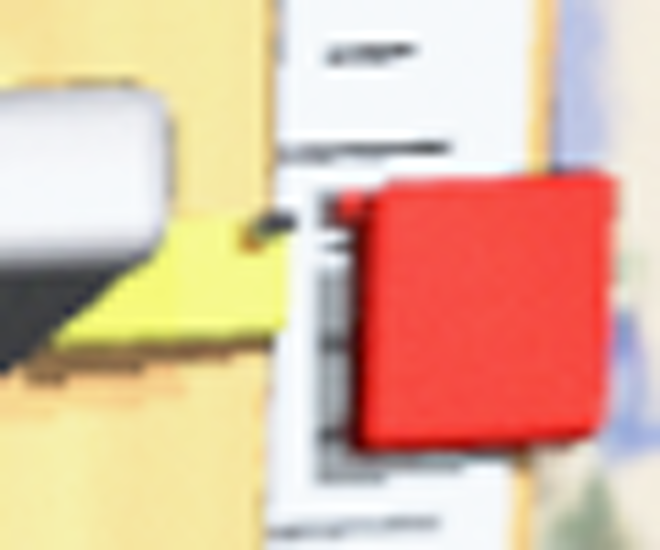

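Run:
```python
from h import *
np.set_printoptions(precision=2,suppress=True)
d=np.load('w4.npz');p=(d['a'],d['b']);print(p[0])
f=lambda L,z:b(px2w('wrist',np.array(L)/11+[375,0]-.45,[z]*len(L),p))*1000
for z in(.022,.025,.028):print('tab',z,f([(385,182),(612,173),(600,435),(365,447),(345,195)],z))
print('ptr mark',f([(268,218),(293,218)],.025),'-y edge',f([(180,226),(240,220)],.025),'+y',f([(60,345),(280,330)],.025),'ticks',f([(370,52),(370,150),(355,528)],.021))
```

```text
[0.49 0.3  0.08]
tab 0.022 [[-69.13   5.82  22.  ]
 [-82.15   6.06  22.  ]
 [-82.18  19.92  22.  ]
 [-68.45  19.83  22.  ]
 [-66.85   6.37  22.  ]]
tab 0.025 [[-68.36   6.29  25.  ]
 [-81.23   6.53  25.  ]
 [-81.25  20.23  25.  ]
 [-67.69  20.14  25.  ]
 [-66.11   6.84  25.  ]]
tab 0.028 [[-67.59   6.77  28.  ]
 [-80.3    7.01  28.  ]
 [-80.33  20.54  28.  ]
 [-66.93  20.44  28.  ]
 [-65.37   7.31  28.  ]]
ptr mark [[-61.76   7.79  25.  ]
 [-63.19   7.87  25.  ]] -y edge [[-56.75   7.93  25.  ]
 [-60.17   7.81  25.  ]] +y [[-49.96  13.78  25.  ]
 [-62.6   13.67  25.  ]] ticks [[-68.29  -1.13  21.  ]
 [-68.47   3.94  21.  ]
 [-68.26  24.12  21.  ]]
```

The pointer's black tip mark is at (270,219) in the crop, about 1.0–1.4 mm behind the tab edge at (385–612,182–173). I make a small turn, release, then look from straight above.

```bash
cat >> h.py <<'E'
def lookdown(f):
    tip=BO+BR@np.array([-.066,.0075,.025]); zy=175.8
    c=tip+0.084*np.array([-np.cos(np.radians(zy)),-np.sin(np.radians(zy)),0])
    ctrl.goto([c[0],c[1],.14],down(zy)); ctrl.move_l([c[0],c[1],.095],vel=.1); ctrl.sleep(.2)
    im,p=snap('wrist',f+'.png');np.savez(f+'.npz',a=p[0],b=p[1])
    x,y=w2px('wrist',[tip],p)[0].astype(int);x0,y0=x-30,max(0,y-25);print('origin',x0,y0,ctrl.current_t())
    cv2.imwrite('pics/'+f+'c.png',cv2.resize(im[y0:y0+50,x0:x0+60],None,fx=11,fy=11,interpolation=cv2.INTER_CUBIC))
E
python3 - <<'E'
from h import *
turn(-5)
print(ctrl.current_q())
ctrl.command_gripper(.6)
ctrl.move_l([*K,.14],vel=.15)
lookdown('w5')
E
```

```text
q6 -142.3 F [ 2.5  1.5 -3.9] M [ 0.25 -0.4   0.03] t 25.6
[ 2.57834855e+01  3.17518532e+01  9.15873060e+01 -1.32569144e-02
  5.64436450e+01 -1.42337969e+02]
origin 279 62 28.9583
```

View pics/w5c.png

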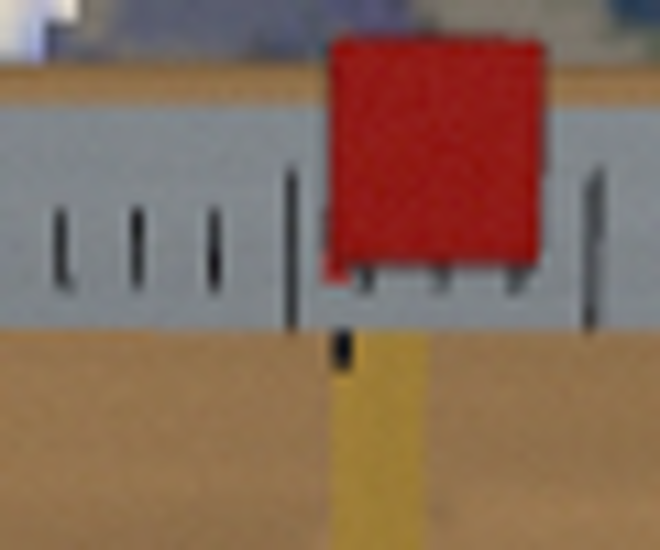

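Seen from straight above, the pointer's front edge (331) is level with the tab edge (330) to about 0.1–0.4 mm. The knob is released, so next is the cheese.

```bash
cat >> h.py <<'E'
def W(x,y,z): return BO+BR@np.array([x,y,z])
def fy(): # force component along board axes
    return BR.T@np.array(ctrl.current_contact_force())
E
python3 - <<'E'
from h import *
np.set_printoptions(precision=2,suppress=True)
p=np.array(ctrl.current_tool_pos());ctrl.move_l([p[0],p[1],.15],vel=.2)
c=b(np.array([.466,.0671,0]));print('cheese board',c*1000)
R=down(85.8);x,y=c[0],c[1]
ctrl.command_gripper(1.0)
ctrl.goto(W(x,y,.14),R);print(ctrl.current_q())
ctrl.move_l(W(x,y,.032),vel=.12,contact_N=8)
print(b(np.array(ctrl.current_tool_pos()))*1000,'F',fy())
ctrl.command_gripper(0.0);print('w',ctrl.current_grip_width()*91,'F',fy(),ctrl.current_t())
print(ctrl.move_l(W(x,-.048,.032),vel=.05,contact_N=8),b(np.array(ctrl.current_tool_pos()))*1000,'F',fy(),ctrl.current_t())
im,p=snap('top','t6.png')
E
```

```text
cheese board [  -4.56 -107.22    0.  ]
[  0.94  19.52 101.68   0.    58.79   5.04]
[  -4.2  -107.13   32.46] F [ 0.88 -0.4   0.18]
w 49.42704747415706 F [ 1.32 -0.8   1.24] 33.1333
False [ -4.68 -47.59  32.05] F [ 0.06 -0.47  5.17] 34.4667
```

Run:
```python
from h import *
np.set_printoptions(precision=2,suppress=True)
x=-.00456;z=.0324
ctrl.move_l(W(x,-.047,z),vel=.01);print('F',fy())
hit=ctrl.move_l(W(x,-.025,z),vel=.005,contact_N=4)
print(hit,b(np.array(ctrl.current_tool_pos()))*1000,'F',fy(),ctrl.current_t())
ctrl.sleep(.1);print('F',fy())
```

```text
F [ 1.03 -0.88 -2.84]
True [ -4.77 -33.06  32.19] F [ 0.66 -1.49 -1.45] 37.4167
F [-0.19 -0.98  2.29]
```

Run:
```python
from h import *
np.set_printoptions(precision=2,suppress=True)
x=-.00456;z=.0324
y=-.0330
for i in range(14):
    y+=.0003; ctrl.move_l(W(x,y,z),vel=.005)
    ctrl.sleep(.05); F=np.mean([fy() for _ in range(3)],0)
    print(round(y*1000,1),b(np.array(ctrl.current_tool_pos()))*1000,F,round(ctrl.current_t(),2))
    if F[1]<-6 or abs(F[0])>12: break
```

```text
-32.7 [ -4.91 -32.97  32.21] [-0.41 -6.16 -2.41] 37.87
```

Run:
```python
from h import *
np.set_printoptions(precision=2,suppress=True)
x=-.00456;z=.0324
y=-.0327
def st():
    ctrl.sleep(.05);F=np.mean([fy() for _ in range(3)],0)
    print(round(y*1000,2),b(np.array(ctrl.current_tool_pos()))*1000,F,'Mz %.2f'%ctrl.current_wrist_torque()[2],round(ctrl.current_t(),2));return F
F=st()
for i in range(12):
    if F[1]<-9.8: break
    y+=.0001; ctrl.move_l(W(x,y,z),vel=.003); F=st()
for i in range(8): ctrl.sleep(.08); print(fy()[1].round(1),end=' ')
st()
```

```text
-32.7 [ -4.9  -32.97  32.23] [-0.15 -4.83 -1.44] Mz -0.08 37.92
-32.6 [ -4.92 -32.94  32.21] [-0.84 -5.46 -1.58] Mz -0.15 38.22
-32.5 [ -4.97 -32.93  32.21] [-0.88 -8.44 -1.96] Mz -0.17 38.52
-32.4 [ -4.96 -32.92  32.23] [ 0.45 -7.94 -2.28] Mz -0.15 38.82
-32.3 [ -4.91 -32.9   32.24] [-0.17 -9.32 -1.87] Mz -0.19 39.12
-32.2 [ -4.97 -32.86  32.24] [ 1.33 -9.81 -0.41] Mz -0.23 39.42
-10.5 -10.0 -9.0 -9.8 -10.6 -10.8 -9.7 -9.7 -32.2 [ -4.96 -32.89  32.24] [ -0.96 -10.54  -0.24] Mz -0.28 40.13
```

Run:
```python
from h import *
np.set_printoptions(precision=2,suppress=True)
x=-.00456;z=.0324
ctrl.move_l(W(x,-.03205,z),vel=.003)
for i in range(9): ctrl.sleep(.08); print(fy()[1].round(1),end=' ')
ctrl.move_l(W(x,-.0327,z),vel=.005);print('F',fy())
ctrl.command_gripper(1.0);print('F',fy(),ctrl.current_t())
ctrl.move_l(W(x,-.0329,.15),vel=.12)
lookdown('w7')
im=cv2.imread('pics/w7.png');c=cv2.imread('pics/w7c.png')
cv2.imwrite('pics/w7v.png',np.hstack([cv2.resize(im,(400,250)),cv2.resize(c,(400,250))]))
```

```text
-12.2 -11.9 -11.0 -12.0 -11.0 -12.1 -11.4 -12.2 -12.0 F [-1.86 -6.44 -1.71]
F [-0.36  0.11  0.58] 42.1917
origin 279 62 45.575
```

View pics/w7v.png

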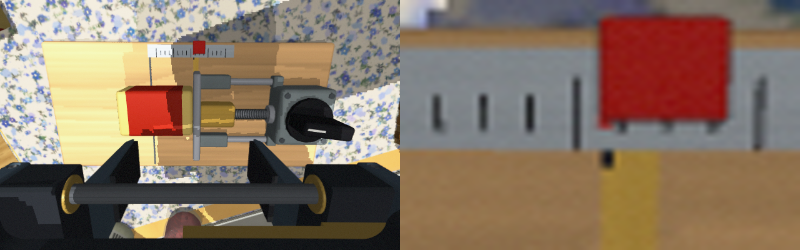

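The pointer is still level with the tab edge, and the cheese sits at the stop. One last look checks the contact line.

Run:
```python
import cv2
im=cv2.imread('pics/w7.png')
cv2.imwrite('pics/w7d.png',cv2.resize(im[110:260,250:350],None,fx=4,fy=4,interpolation=cv2.INTER_CUBIC))
```

```text
(no output)
```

View pics/w7d.png

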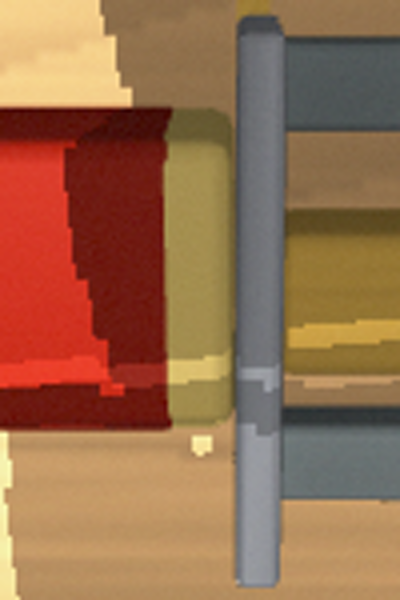

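Run:
```python
from h import *
p=np.array(ctrl.current_tool_pos());p[2]=.2;ctrl.move_l(p,vel=.2)
print(ctrl.current_contact_force(),ctrl.current_t());ctrl.sign_off()
```

```text
[-1.1029837  -0.3856965  -1.80252565] 46.25
the job is handed in; nothing more can be done
```

The stop is set level with the red tab, the cheese is pressed against it, and the job is handed in at 46 s of the 72 s allowed.

**Setting the stop**
- I wound the stop back by its knob. The pointer measured about 5.7 mm past the tab edge.
- I then turned another 20° back, so by calculation it reached about 9 mm past. I did not measure that point.
- From there I wound it forward until the pointer was level with the tab, and let go of the knob.
- A view from straight above showed the pointer's front edge within about 0.1 mm of the tab edge. Going by its small black tip mark, it could be up to 0.4 mm behind.

**Proving it with the cheese**
- I gripped the 50 mm cheese (it measured 49.4 mm), slid it square to the board against the stop, and pressed. It held about 10 N for over 0.7 s, then about 12 N for another 0.7 s, with no reading above 12.2 N.
- I eased the force off, released the cheese and raised the hand clear.

**Last checks**
- After the pressing, the pointer was still level with the tab edge and the cheese lay square against the stop.
- A dark line under 1 mm wide showed between the cheese and the stop in the last picture. I took it for the cheese's rounded edge and did not test it with another push.
- Earlier slanting views put the pointer 0.7–1.4 mm from the tab, depending on the view. I relied on the view from straight above instead.
- While I wound the knob back, the wrist force rose to about 24 N because the grip was slightly off the knob's centre.
- I took no final picture of the jars and bottles; every move was planned clear of them.

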